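# Lay the stone scoop in its rest, handle to the customer

### The arm

A 6-joint arm with a two-finger parallel gripper is mounted at the origin on the work surface. World frame = base frame: x ahead of the robot, y to its left, z up, the work surface at z = 0. Lengths are in m, angles in rad, forces in N, time in s.
With the tool pointing down it reaches from about 0.3 to 0.775 m from the base axis. Payload 14.6 kg.
Tool frame: the origin (TCP) lies at the very end of the fingers, on their centre line; the grasp point (between the pads) lies 19 mm behind it; z points along the fingers, y is the direction in which the jaws open and shut (so a half turn about z gives the same grasp; the last joint's range is limited). The gripper opens to 85 mm and grips with 20 to 120 N. Pads are 22 mm wide; open, the fingers measure 114 mm over their backs; the gripper's body (76 mm by 85 mm) begins 54 mm behind the grasp point. The pads swing forward as they close: fully open they stand 13 mm farther back than shut.
Start: joints at [-1.339, 0.3, 1.521, -0, 1.321, -0.067], TCP at [0.162, -0.526, 0.231] pointing down, gripper open.
Joint ranges: [-3.03, 3.03], [-0.79, 2.21], [0.23, 2.52], [-1.04, 4.18], [0, 3.07], [-2.55, 2.55]. Speed limits (rad/s): [2.22, 2.22, 2.57, 3.14, 3.14, 3.14].

### API

Orientations are given as a unit quaternion [w, x, y, z].
In Python, from workcell import ctrl gives the robot as it stands. The module is installed in compiled form; this text tells all that it offers.
- The arm moves only by the tool play_rows, never from a script. Its argument "targets" is text: rows parted by semicolons, each of 5 numbers parted by spaces: the shift along the world's x, y, z in m, then the turn about the world's z in rad, then the finger opening in m, from 0 to 0.0854. In form: tx ty tz twist grip; .... A call has 1 to 20 rows; each row shifts and turns the pose as measured when the row begins; what a row does not reach is not made up. A row lasts 1/10 s, in which the tool goes at most 50 mm and 8.59 degrees, less where a joint would pass 70% of its speed; a pose out of reach is approached as far as the arm can. A call is refused whole if a number of a shift passes 0.05 or a number of a turn 0.15, either way. A call with a gripper value outside its range is refused whole. The fingers move at their own pace and stop on an object; "grip_force" is the grip in N (left out, the last holds). Time passes only in rows, so rows that do not move let the fingers close. It gives the time, the measured TCP pose, the force and the opening at its end, in the units of the state.
- ctrl.observe(): the state, without advancing time (a new reading comes with each control period).
- ctrl.get_image(name): name is "side" or "top" or "wrist"; returns the picture (384x512x3 uint8, red, green, blue); there is no depth.
- ctrl.camera_params(name): a dict with "K" (3x3 intrinsics, pixels), "world_to_cam" (4x4, takes a point from world to camera coordinates); the wrist camera has in their place "mount" (4x4, takes a point from camera to tool coordinates, whose origin is the TCP and whose axes are the flange's). Camera axes: x right, y up, looking along -z (the intrinsics and any distortion apply to the point x, -y, -z); pixel columns grow to the right and rows downward; lengths in m; the calibration is good to about 2 mm. A picture is of the moment at which its call begins: read the wrist's pose just before it. camera_params takes no time and is no camera call.
- ctrl.hand_in(): hands the job in, once; it reports no verdict.
The state is a dict: "time": time; "joint_pos": joint angles; "joint_velocities": joint speeds; "effort": joint torques, N m; "tcp_pos": TCP position; "tcp_rot": TCP orientation; "force": force on the tool from outside, world axes, zero at the start; "moment": the same for the moment, N m; "opening": finger opening in m.
Only numpy, scipy, OpenCV 4.12 (cv2) and the standard library are available. Lean on these libraries where they do the work, as an engineer would, in place of code of your own. Each camera call takes 0.05 s, during which the arm holds its last target.

### The job

The steel scoop for the tumbled stones is lying with its handle towards you (the robot's side). Pick it up, turn it end for end and set it down, without dropping it, on the low wooden rest: straight along the board, bowl flat on the board, handle lying between the two pegs and pointing away from you, ready for a customer to take. You may put it down on the table and regrip it on the way; leave the brush where it lies.

Things in the scene. Friction and masses are not known exactly. Their poses are not given: they have to be found in the camera images.
- scoop: Flat-bottomed steel scoop, round dark wood handle, 205 mm long, 0.13-0.27 kg, lying open side up. Origin: on its underside, below the grip point; x to the bowl's lip, z up. Handle 22 in diameter, axis at z 24, from x +27 to -93; grip it at x 0, across y. Bowl: x +27 to +112, 60 wide, 36 high. Mass centre x +40, z 13. Starts with x within 30 deg of away from the robot; left or right of the rest.
- handle_end (a point): The centre of the free end of the scoop's handle: x -93, y 0, z +24 (mm) in the scoop's frame.
- rest: Fixed pale wood board 175 mm (x) by 110 (y), 12 thick, with two round pegs 14 in diameter, 36 tall, on it at x +72, y +30 and -30 (46 clear). Origin: centre of its underside, on the table; z up; x to the peg end, away from the robot within 20 deg. Best place for the scoop's origin: x +37, y 0, z +12, its x axis along the rest's -x: bowl all on the board, handle out between the pegs.
- brush: Dusting brush with the same dark wood handle (22 in diameter), 205 mm long, 52 wide at its steel collar, 26 high, with a pale bristle block instead of a bowl; lies flat on the table on the other side of the rest. Not to be moved. Origin: on its underside about mid-length; x to the bristles, z up.
There are look-alikes about, which are no part of the job. Leave any blue look-alike of the scoop alone.

How it is judged:
By the outcome, as a careful person would: the job done as asked, in the order asked, and still so for the second after the job is handed in, with the robot touching nothing.
It also fails if it takes over 38 s, if anything falls off the work surface, if the arm or the gripper's body presses on something with over 40 N, if the wrist force passes 120 N, or if a joint passes its speed limit or range.

## Working session

There is one attempt and no reset: what is moved stays moved. The work goes in short steps, Python scripts to look and compute and a tool call to move; the robot and the scene stay as the last step left them, time stands still between calls to the robot, and variables do not carry over. Pictures are saved under pics/ and viewed, and the job is handed in when it is done.

Besides the shell and the picture viewer there is one more tool, called after "Request:" as name(argument=value, ...) on one line, values as JSON. play_rows: Moves the arm, as the interface text tells. Its arguments: {"type":"object","properties":{"targets":{"type":"string"},"grip_force":{"type":"number"}},"required":["targets"]}

```bash
mkdir -p pics
python3 - <<'E'
from workcell import ctrl
import cv2,json
s=ctrl.observe(); print(s)
for n in ["top","side"]:
    im=ctrl.get_image(n); cv2.imwrite(f"pics/{n}0.png",im[:,:,::-1])
    p=ctrl.camera_params(n); print(n,p)
print(ctrl.camera_params("wrist"))
E
```

```text
{'time': 0.0, 'joint_pos': array([-1.33864012e+00,  3.00490386e-01,  1.52164506e+00, -9.04591762e-06,
        1.32074052e+00, -6.66460519e-02]), 'joint_velocities': array([-0.00057278,  0.00055786, -0.00121768,  0.0006392 , -0.00167023,
       -0.00026102]), 'effort': array([-7.00660257e-04, -5.43502486e+01, -3.61795235e+01, -1.60128948e-04,
        4.07019150e-03, -1.12120804e-05]), 'tcp_pos': array([ 0.16181571, -0.52537654,  0.23068369]), 'tcp_rot': array([-6.39101172e-04,  9.88860024e-01,  1.48847037e-01, -5.74065483e-05]), 'force': array([ 0.36662662,  0.30136438, -0.0516596 ]), 'moment': array([0.02242586, 0.02947224, 0.00023811]), 'opening': 0.08562934809045034}
top {'K': array([[480.12861497,   0.        , 257.51915147],
       [  0.        , 480.12861497, 186.46687401],
       [  0.        ,   0.        ,   1.        ]]), 'world_to_cam': array([[ 0.02186477, -0.99972657,  0.00828992, -0.04367298],
       [ 0.98627575,  0.02292642,  0.16350697, -0.45009442],
       [-0.16365232,  0.0046011 ,  0.98650735, -1.44237471],
       [ 0.        ,  0.        ,  0.        ,  1.        
[... 244 characters left out ...]
7],
       [ 0.16618117, -0.61195542,  0.77323631, -0.12820325],
       [-0.21370347,  0.74315422,  0.6340762 , -1.11450623],
       [ 0.        ,  0.        ,  0.        ,  1.        ]])}
{'K': array([[306.21290356,   0.        , 252.91814792],
       [  0.        , 306.21290356, 190.34989868],
       [  0.        ,   0.        ,   1.        ]]), 'mount': array([[-1.41872256e-03,  9.53368628e-01,  3.01804979e-01,
         7.60673926e-02],
       [ 9.99998980e-01,  1.40286751e-03,  2.69283985e-04,
         5.12548316e-04],
       [-1.66665495e-04,  3.01805054e-01, -9.53369646e-01,
        -1.42250855e-01],
       [ 0.00000000e+00,  0.00000000e+00,  0.00000000e+00,
         1.00000000e+00]])}
```

View pics/top0.png

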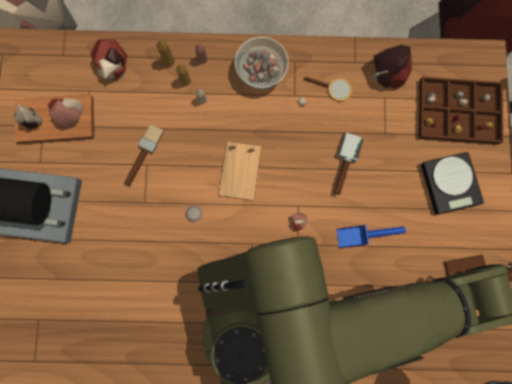

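View pics/side0.png

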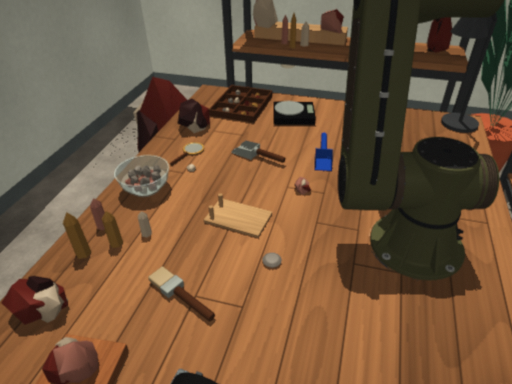

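Top view: the scoop is right of the rest, bowl around (350,147) and handle end around (338,192). The rest is around (240,170) with pegs near (230,147) and (254,149). The brush is on the left, and the blue look-alike is at (365,236). Next I'll enlarge the crops.

Run:
```python
import cv2
im=cv2.imread("pics/top0.png")
cv2.imwrite("pics/c1.png",cv2.resize(im[120:210,310:390],None,fx=6.5,fy=6.5,interpolation=cv2.INTER_CUBIC))
cv2.imwrite("pics/c2.png",cv2.resize(im[130:210,200:280],None,fx=7,fy=7,interpolation=cv2.INTER_CUBIC))
```

```text
(no output)
```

View pics/c1.png

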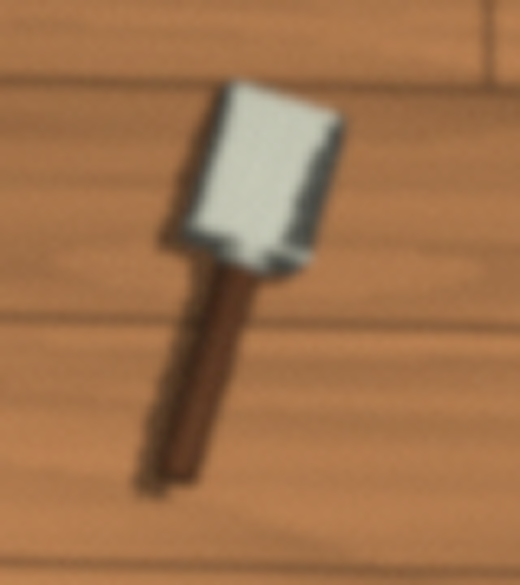

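View pics/c2.png

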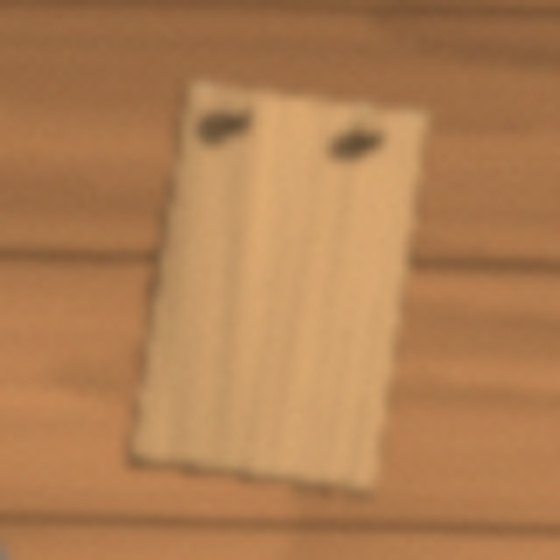

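```bash
cat > h.py <<'E'
import numpy as np
from scipy.spatial.transform import Rotation as R
from scipy.optimize import least_squares
from workcell import ctrl
def cam(n,s=None):
    p=ctrl.camera_params(n)
    if n!="wrist": return p["K"],np.array(p["world_to_cam"])
    T=np.eye(4);q=s["tcp_rot"];T[:3,:3]=R.from_quat([q[1],q[2],q[3],q[0]]).as_matrix();T[:3,3]=s["tcp_pos"]
    return p["K"],np.linalg.inv(T@p["mount"])
def proj(c,X):
    K,M=c; X=np.atleast_2d(X); Y=X@M[:3,:3].T+M[:3,3]; P=np.c_[Y[:,0],-Y[:,1],-Y[:,2]]@K.T
    return P[:,:2]/P[:,2:]
def back(c,uv,z):
    K,M=c; C=-M[:3,:3].T@M[:3,3]
    d=np.linalg.inv(K)@[uv[0],uv[1],1]; d=M[:3,:3].T@np.array([d[0],-d[1],-d[2]])
    return C+d*(z-C[2])/d[2]
def world(p,L,z0=0):
    L=np.atleast_2d(L);c,s=np.cos(p[2]),np.sin(p[2])
    return np.c_[p[0]+c*L[:,0]-s*L[:,1],p[1]+s*L[:,0]+c*L[:,1],L[:,2]+z0]
def fit(c,L,uv,p0,z0=0):
    L=np.array(L);uv=np.array(uv)
    r=least_squares(lambda p:(proj(c,world(p,L,z0))-uv).ravel(),p0)
    return r.x,r.fun.reshape(-1,2)
def yaw(s):
    q=s["tcp_rot"];m=R.from_quat([q[1],q[2],q[3],q[0]]).as_matrix();return m
E
python3 - <<'E'
from h import *
c=cam("top")
f=lambda l,k,o:[((u+.5)/k-.5+o[0],(v+.5)/k-.5+o[1]) for u,v in l]
uv=f([(190,80),(428,112),(375,492),(132,460)],7,(200,130))
L=[(.0875,.055,.012),(.0875,-.055,.012),(-.0875,-.055,.012),(-.0875,.055,.012)]
print("rest",*fit(c,L,uv,[.5,0,0]))
uv=f([(178,482),(240,270),(232,82),(342,115)],6.5,(310,120))
L=[(-.093,0,.024),(.027,0,.024),(.112,.03,.036),(.112,-.03,.036)]
print("scoop",*fit(c,L,uv,[.5,-.2,0]))
print(yaw(ctrl.observe()).round(3))
E
```

```text
rest [ 0.50588464  0.02340981 -0.11361526] [[-0.16943796  0.14388514]
 [ 0.07434457  0.18281921]
 [ 0.13325986 -0.06751842]
 [-0.04033411 -0.24962237]]
scoop [ 0.51773783 -0.3037447  -0.27019119] [[-0.5837777   2.50871184]
 [-0.12684214 -1.05397038]
 [-0.38341157 -0.91308642]
 [ 1.10393973 -0.6308538 ]]
[[ 0.956  0.294 -0.   ]
 [ 0.294 -0.956  0.001]
 [ 0.    -0.001 -1.   ]]
```

Request:
play_rows(targets="0.034 0.022 0 -0.06 0.085; 0.034 0.022 0 -0.06 0.085; 0.034 0.022 0 -0.06 0.085; 0.034 0.022 0 -0.06 0.085; 0.034 0.022 0 -0.06 0.085; 0.034 0.022 0 -0.06 0.085; 0.034 0.022 0 -0.06 0.085; 0.034 0.022 0 -0.06 0.085; 0.034 0.022 0 -0.06 0.085; 0.034 0.022 0 -0.06 0.085; 0 0 0 0 0.085", grip_force=80)

```text
time: 1.2
tcp_pos: [0.5118, -0.2935, 0.2269]
tcp_rot: [-0.003, 0.986, -0.164, -0.002]
force: [-0.6, -0.1, -0.7]
opening: 0.0849
```

```bash
cat > snap.py <<'E'
import sys,pickle,cv2
from h import *
n=sys.argv[1]; s=ctrl.observe(); im=ctrl.get_image("wrist" if len(sys.argv)<3 else sys.argv[2])
pickle.dump(s,open(f"pics/{n}.pkl","wb"));cv2.imwrite(f"pics/{n}.png",im[:,:,::-1])
m=yaw(s);print(s["time"],s["tcp_pos"].round(4),"yaw",np.arctan2(m[1,0],m[0,0]).round(4),s["joint_pos"].round(2),s["force"].round(1),s["opening"],m[:,2].round(3))
E
python3 snap.py w1
```

```text
1.2 [ 0.5118 -0.2935  0.2269] yaw -0.3304 [-0.58  0.4   1.4   0.    1.35  1.32] [-0.6 -0.1 -0.7] 0.08488676718781368 [-0.002  0.007 -1.   ]
```

View pics/w1.png

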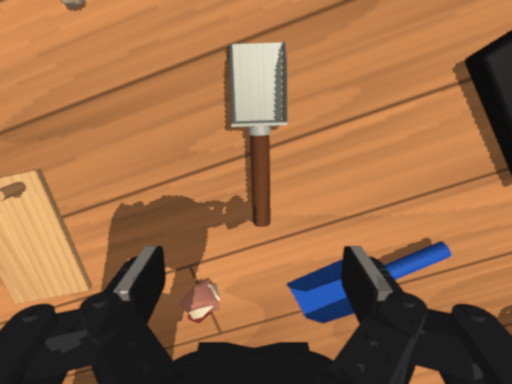

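The wrist view shows the scoop with its lip at row ~43 and handle end at ~(261,222). I'll enlarge it.

Run:
```python
import cv2
im=cv2.imread("pics/w1.png")
cv2.imwrite("pics/w1c.png",cv2.resize(im[30:235,200:320],None,fx=2.9,fy=2.9,interpolation=cv2.INTER_CUBIC))
```

```text
(no output)
```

View pics/w1c.png

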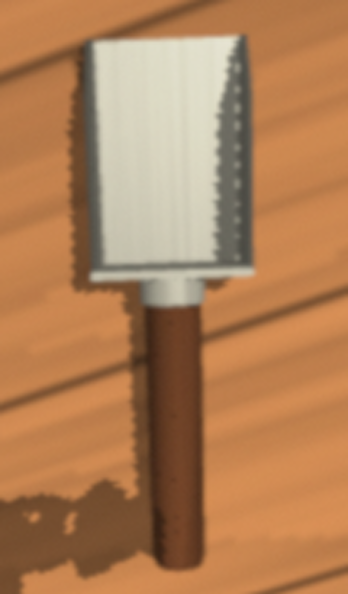

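Run:
```python
from h import *
import pickle
c=cam("wrist",pickle.load(open("pics/w1.pkl","rb")))
f=lambda l,k,o:np.array([((u+.5)/k-.5+o[0],(v+.5)/k-.5+o[1]) for u,v in l])
uv=f([(90,274),(254,271),(179,562),(86,40),(246,37)],2.9,(200,30))
for zl in (.002,.036):
  L=[(.027,.03,.036),(.027,-.03,.036),(-.093,0,.024),(.112,.03,zl),(.112,-.03,zl)]
  print(*fit(c,L,uv,[.5,-.3,-.3]))
b=[back(c,u,z) for u,z in zip(uv,(.036,.036,.024,.036,.036))]
b=np.array(b);print(b.round(4))
ax=f([(175,320),(179,550),(172,290)],2.9,(200,30))
d=np.array([back(c,u,.024) for u in ax]);v=d[0]-d[1];print(d.round(4),np.arctan2(v[1],v[0]))
v=b[0]-b[1];print(np.linalg.norm(v),np.arctan2(-v[0],v[1]))
```

```text
[ 0.52557484 -0.30587393 -0.30357606] [[ 0.29519104  1.27740855]
 [-0.07814164  0.72838269]
 [-0.30736123 -0.15170041]
 [ 0.06473061 -0.53213642]
 [-0.01438991 -1.25675685]]
[ 0.52317568 -0.30503462 -0.30164746] [[ 0.29016062  3.74519511]
 [-0.21917552  3.09634957]
 [-0.18789053  1.74814311]
 [-2.81123653 -2.88764447]
 [ 2.87337801 -3.93272444]]
[[ 0.5617 -0.2855  0.036 ]
 [ 0.5431 -0.3429  0.036 ]
 [ 0.4365 -0.2784  0.024 ]
 [ 0.6357 -0.3114  0.036 ]
 [ 0.6188 -0.3632  0.036 ]]
[[ 0.5337 -0.3093  0.024 ]
 [ 0.4417 -0.2801  0.024 ]
 [ 0.545  -0.3119  0.024 ]] -0.30730641996242614
0.06032955492057572 -0.31333154584314177
```

Request:
play_rows(targets="0.007 -0.006 -0.04 0.013 0.085; 0.007 -0.006 -0.04 0.013 0.085; 0 0 -0.04 0 0.085; 0 0 -0.04 0 0.085; 0 0 0 0 0.085; 0 0 0 0 0.085")

```text
time: 1.85
tcp_pos: [0.521, -0.3103, 0.0637]
tcp_rot: [-0.002, 0.989, -0.15, -0.001]
force: [-0.3, 0.3, 0.9]
opening: 0.0852
```

```bash
python3 snap.py w2
```

```text
1.85 [ 0.521  -0.3103  0.0637] yaw -0.302 [-0.6   0.6   1.5   0.    1.04  1.27] [-0.3  0.3  0.9] 0.08519185398263172 [-0.002  0.005 -1.   ]
```

View pics/w2.png

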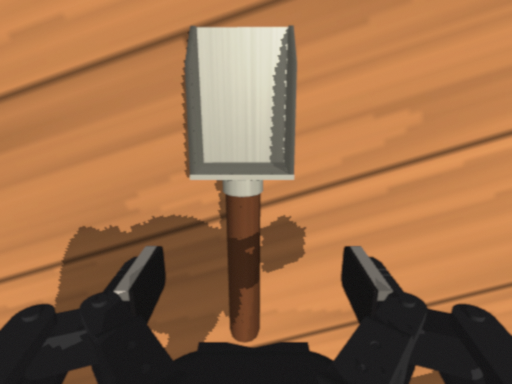

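Run:
```python
from h import *
import pickle
c=cam("wrist",pickle.load(open("pics/w2.pkl","rb")))
uv=[(188.5,178),(294.5,178),(245,334),(193,27),(294.5,26)]
L=[(.027,.03,.036),(.027,-.03,.036),(-.093,0,.024),(.112,.03,.002),(.112,-.03,.002)]
print(*fit(c,L,uv,[.5,-.3,-.3]))
uv=uv[:3];print(*fit(c,L[:3],uv,[.5,-.3,-.3]))
```

```text
[ 0.52508293 -0.30603528 -0.30499799] [[ 1.66281662  0.71603191]
 [-0.00190685  0.97637597]
 [-0.61481913 -1.45024576]
 [-0.16641742 -0.93660942]
 [-1.05091803  0.15738176]]
[ 0.52535588 -0.30583546 -0.29831042] [[ 0.87697406  0.71554508]
 [-0.76251703  0.30246454]
 [-0.13911786 -1.67280548]]
```

Request:
play_rows(targets="0.004 0.004 -0.02 0 0.085; 0 0 -0.02 0 0.085; 0 0 -0.015 0 0.085; 0 0 0 0 0.085")

```text
time: 2.3
tcp_pos: [0.5279, -0.3094, 0.0166]
tcp_rot: [0.0, 0.989, -0.151, 0.005]
force: [-0.3, -1.4, 0.6]
opening: 0.0849
```

Request:
play_rows(targets="-0.002 0.003 -0.006 0 0.085; 0 0 -0.003 0 0.085; 0 0 0 0 0.085")

```text
time: 2.6
tcp_pos: [0.5269, -0.3072, 0.0104]
tcp_rot: [0.001, 0.989, -0.151, 0.007]
force: [-1.0, 1.0, 0.1]
opening: 0.0849
```

Request:
play_rows(targets="-0.001 0.001 -0.005 0 0.085; 0 0 0 0 0.05; 0 0 0 0 0.01; 0 0 0 0 0.01; 0 0 0 0 0.01; 0 0 0 0 0.01; 0 0 0 0 0.01", grip_force=80)

```text
time: 3.3
tcp_pos: [0.5264, -0.3064, 0.0065]
tcp_rot: [0.002, 0.989, -0.151, 0.008]
force: [-0.2, -0.2, 0.1]
opening: 0.0197
```

```bash
python3 snap.py w3
```

```text
3.3 [ 0.5264 -0.3064  0.0065] yaw -0.3025 [-0.59  0.68  1.52  0.    0.92  1.28] [-0.2 -0.2  0.1] 0.01971198795573979 [ 0.014 -0.006 -1.   ]
```

View pics/w3.png

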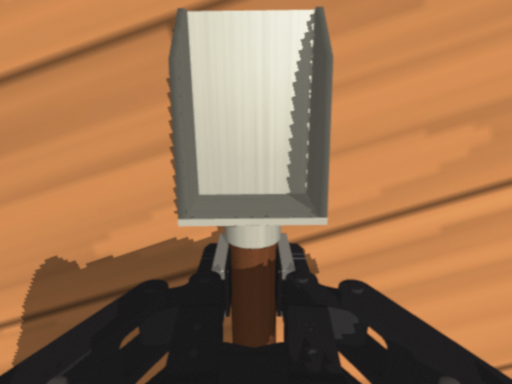

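Request:
play_rows(targets="0 0 0.01 0 0.01; 0 0 0.015 0 0.01; 0 0 0.02 0 0.01; 0 0 0.03 0 0.01; 0 0 0.03 0 0.01; 0 0 0.03 0 0.01; 0 0 0.02 0 0.01; 0 0 0 0 0.01")

```text
time: 4.15
tcp_pos: [0.5246, -0.3055, 0.1741]
tcp_rot: [0.002, 0.989, -0.151, 0.008]
force: [-0.6, -0.9, -3.0]
opening: 0.0196
```

```bash
python3 snap.py w4; python3 snap.py s4 side
```

```text
4.15 [ 0.5246 -0.3055  0.1741] yaw -0.3025 [-0.59  0.47  1.43  0.    1.23  1.28] [-0.6 -0.9 -3. ] 0.019611769209552557 [ 0.015 -0.006 -1.   ]
4.2 [ 0.5243 -0.3053  0.1724] yaw -0.3026 [-0.59  0.47  1.43  0.    1.23  1.28] [-0.7 -0.  -2. ] 0.01969760136919608 [ 0.013 -0.005 -1.   ]
```

View pics/w4.png

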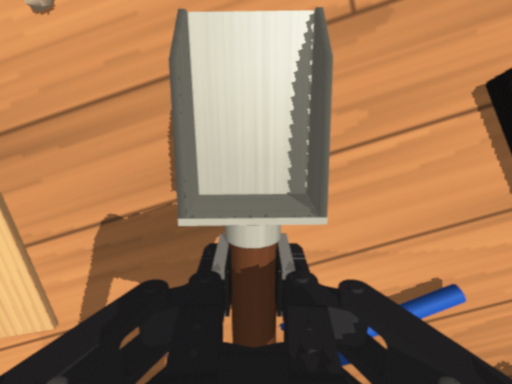

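View pics/s4.png

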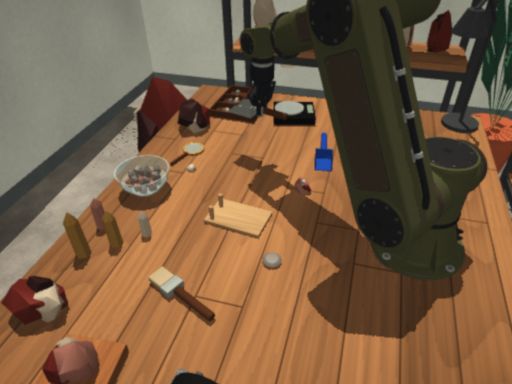

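Request:
play_rows(targets="-0.012 0.03 0.005 0 0.01; -0.012 0.03 0.005 0 0.01; -0.012 0.03 0.005 0 0.01; -0.012 0.03 0.005 0 0.01; -0.012 0.03 0.005 0 0.01; -0.012 0.03 0.005 0 0.01; 0 0 0 0 0.01; 0 0 0 0 0.01")

```text
time: 5.05
tcp_pos: [0.4431, -0.117, 0.1888]
tcp_rot: [-0.002, 0.988, -0.151, -0.004]
force: [1.0, 0.2, -2.0]
opening: 0.0199
```

```bash
python3 snap.py w5
```

```text
5.05 [ 0.4431 -0.117   0.1888] yaw -0.3038 [-0.34  0.14  1.82  0.    1.19  1.53] [ 1.   0.2 -2. ] 0.019868617754546174 [-0.008  0.005 -1.   ]
```

View pics/w5.png

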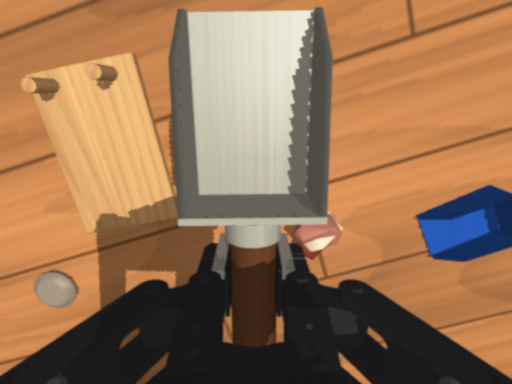

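The board is clear at the left: pegs at ~(40,85) and (103,72), lower left corner ~(92,232). I'll enlarge it.

Run:
```python
import cv2
im=cv2.imread("pics/w5.png")
cv2.imwrite("pics/w5c.png",cv2.resize(im[45:245,10:190],None,fx=3,fy=3,interpolation=cv2.INTER_CUBIC))
```

```text
(no output)
```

View pics/w5c.png

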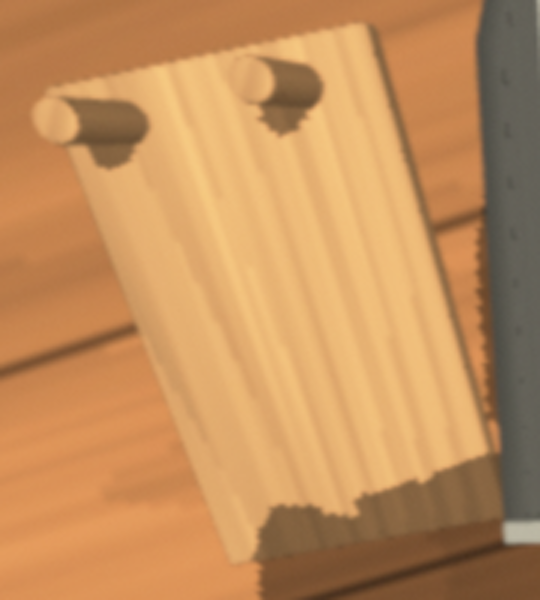

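Run:
```python
from h import *
import pickle
s=pickle.load(open("pics/w5.pkl","rb"))
c=cam("wrist",s)
f=lambda l,k,o:np.array([((u+.5)/k-.5+o[0],(v+.5)/k-.5+o[1]) for u,v in l])
uv=f([(48,91),(370,25),(234,562),(56,120),(250,82)],3,(10,45))
L=np.array([(.0875,.055,.012),(.0875,-.055,.012),(-.0875,.055,.012),(.072,.03,.048),(.072,-.03,.048)])
p,r=fit(c,L,uv,[.5,0,0]);print(p,r.round(1))
for p in (p,[.5059,.0234,-.1136]):
  t=world(p,[.037-.0013,0,0]); print(t,p[2]+np.pi)
for n in("w3","w4","w5"):
  m=yaw(pickle.load(open(f"pics/{n}.pkl","rb")));print(n,m[2].round(4))
```

```text
[ 0.50485963  0.02299481 -0.12006697] [[-1.4 -0.6]
 [-0.4 -1.3]
 [-0.7  2.3]
 [ 0.7  0.6]
 [ 1.5 -0.3]]
[[0.54030261 0.01871871 0.        ]] 3.0215256882702
[[0.54136989 0.0193532  0.        ]] 3.027992653589793
w3 [ 0.0155  0.0013 -0.9999]
w4 [ 0.0159  0.0018 -0.9999]
w5 [-0.0087 -0.0023 -1.    ]
```

Request:
play_rows(targets="0.005 0.007 0 0.14 0.01; 0.005 0.007 0 0.14 0.01; 0.005 0.007 0 0.14 0.01; 0.005 0.007 0 0.14 0.01; 0.005 0.007 0 0.14 0.01; 0.005 0.007 0 0.14 0.01; 0.005 0.007 0 0.14 0.01; 0.005 0.007 0 0.14 0.01; 0.005 0.007 0 0.14 0.01; 0.005 0.007 0 0.14 0.01; 0.005 0.007 0 0.14 0.01; 0.005 0.007 0 0.14 0.01; 0.005 0.007 0 0.14 0.01; 0.005 0.007 0 0.14 0.01; 0.005 0.007 0 0.14 0.01; 0.005 0.007 0 0.14 0.01; 0.005 0.007 0 0.14 0.01; 0.005 0.007 0 0.14 0.01; 0.005 0.007 0 0.14 0.01; 0 0 0 0.14 0.01")

```text
time: 7.1
tcp_pos: [0.5448, 0.0044, 0.1693]
tcp_rot: [0.004, 0.273, 0.962, -0.013]
force: [0.7, 0.2, -2.5]
opening: 0.0198
```

```bash
python3 snap.py w6
```

```text
7.1 [0.5448 0.0044 0.1693] yaw 2.5894 [-0.05  0.35  1.61 -0.03  1.18 -1.06] [ 0.7  0.2 -2.5] 0.019817684385731168 [ 0.001 -0.026 -1.   ]
```

Request:
play_rows(targets="0 0.004 0 0.11 0.01; 0 0.004 0 0.11 0.01; 0 0.004 0 0.11 0.01; 0 0 0 0.09 0.01; 0 0 0 0 0.01; 0 0 0 0 0.01")

```text
time: 7.75
tcp_pos: [0.5454, 0.0121, 0.1643]
tcp_rot: [0.003, 0.065, 0.998, -0.012]
force: [-0.3, -0.3, -2.2]
opening: 0.02
```

```bash
python3 snap.py w7; python3 -c "
from h import *
print(yaw(ctrl.observe())[2])"
```

```text
7.75 [0.5454 0.0121 0.1643] yaw 3.011 [-0.03  0.35  1.62 -0.03  1.17 -1.46] [-0.3 -0.3 -2.2] 0.019972777645088948 [ 0.005 -0.025 -1.   ]
[-0.00828424 -0.02386555 -0.99968085]
```

View pics/w7.png

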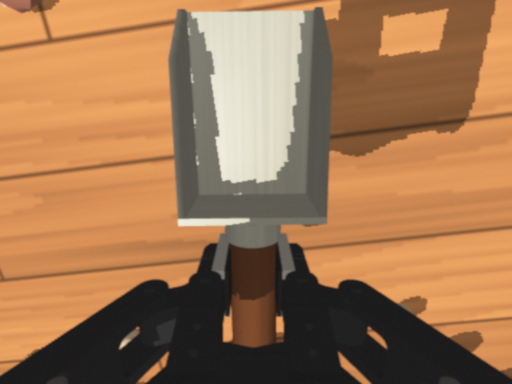

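Request:
play_rows(targets="-0.004 0.005 -0.025 0.013 0.01; 0 0.002 -0.025 0 0.01; 0 0 -0.025 0 0.01; 0 0 -0.02 0 0.01; 0 0 0 0 0.01; 0 0 0 0 0.01")

```text
time: 8.4
tcp_pos: [0.542, 0.0178, 0.0668]
tcp_rot: [0.004, 0.068, 0.998, -0.012]
force: [0.5, 0.2, -1.9]
opening: 0.0197
```

```bash
python3 snap.py w8; python3 snap.py t8 top;python3 snap.py s8 side; python3 -c "
from h import *
print(yaw(ctrl.observe())[2])
import cv2
a=cv2.imread('pics/t8.png')[110:220,180:300];b=cv2.imread('pics/s8.png')[170:260,170:300]
cv2.imwrite('pics/t8c.png',cv2.resize(a,None,fx=5,fy=5,interpolation=2));cv2.imwrite('pics/s8c.png',cv2.resize(b,None,fx=5,fy=5,interpolation=2))"
```

```text
8.4 [0.542  0.0178 0.0668] yaw 3.0059 [-0.02  0.47  1.7  -0.03  0.96 -1.44] [ 0.5  0.2 -1.9] 0.019661432082249655 [ 0.007 -0.025 -1.   ]
8.45 [0.5419 0.0178 0.0669] yaw 3.0061 [-0.02  0.47  1.7  -0.03  0.96 -1.44] [-0.7  0.5 -2.2] 0.01946021063138768 [ 0.007 -0.025 -1.   ]
8.5 [0.5421 0.0179 0.0673] yaw 3.0066 [-0.02  0.47  1.7  -0.03  0.96 -1.44] [ 0.6 -0.8 -1.7] 0.019914958203960276 [ 0.008 -0.025 -1.   ]
[-0.01184174 -0.02345861 -0.99965467]
```

View pics/t8c.png

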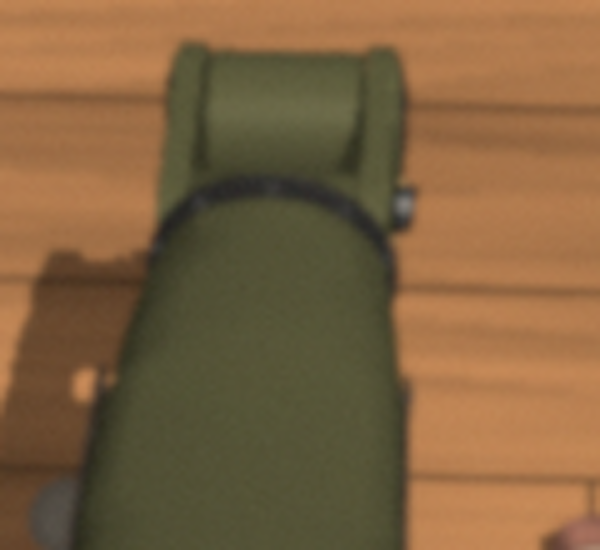

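View pics/s8c.png

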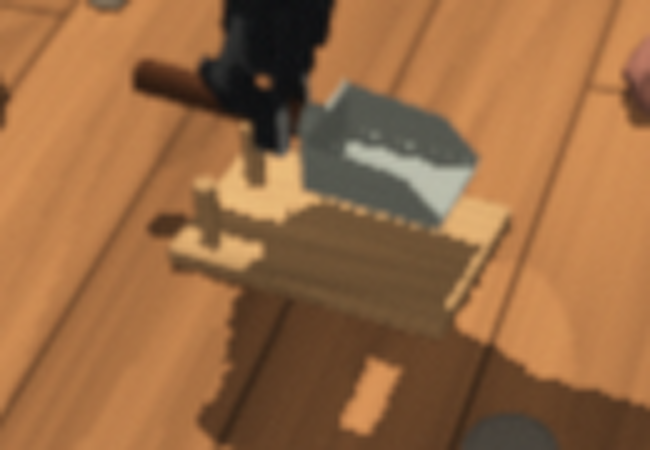

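View pics/w8.png

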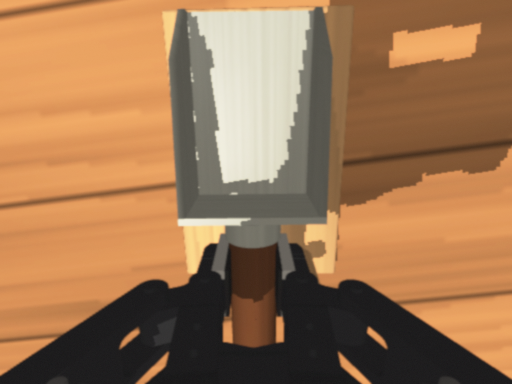

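Run:
```python
import cv2
im=cv2.imread("pics/w8.png")
cv2.imwrite("pics/w8c.png",cv2.resize(im[0:290,150:365],None,fx=2.7,fy=2,interpolation=cv2.INTER_CUBIC))
from h import *
import pickle
c=cam("wrist",pickle.load(open("pics/w8.pkl","rb")))
for p in ([.50486,.023,-.1201],[.5059,.0234,-.1136]):
  print(proj(c,world(p,[(-.0875,.055,.012),(-.0875,-.055,.012),(.02,.055,.012),(.02,-.055,.012)])).round(1))
```

```text
[[353.1   2.1]
 [157.7   7.2]
 [339.5 186.1]
 [175.7 187.7]]
[[352.9   3.4]
 [157.8   9.9]
 [340.4 187. ]
 [176.9 189.5]]
```

View pics/w8c.png

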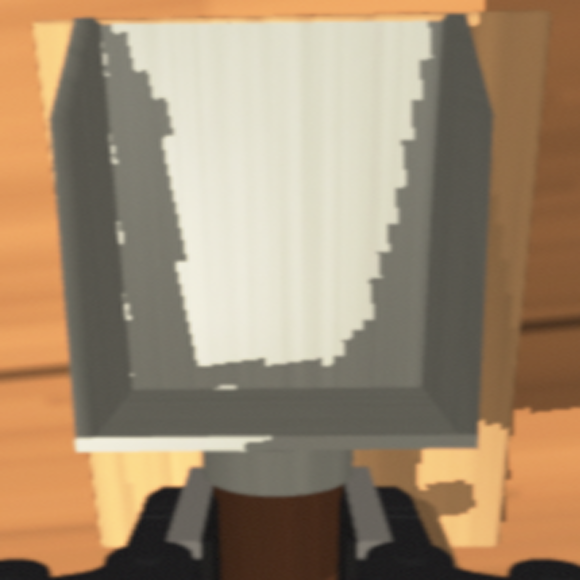

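Run:
```python
from h import *
import pickle
c=cam("wrist",pickle.load(open("pics/w8.pkl","rb")))
# corner points + edge points on board's top plane
uv=[(353,5.5),(162,11.5),(187.5,270),(334,272)]
b=np.array([back(c,u,.012) for u in uv]);print(b.round(4))
dl=b[2]-b[1];dr=b[3]-b[0];print("yaws",np.arctan2(dl[1],dl[0]),np.arctan2(dr[1],dr[0]))
e=b[0]-b[1];print(np.linalg.norm(e),np.arctan2(-e[0],e[1]))
a=(np.arctan2(dl[1],dl[0])+np.arctan2(dr[1],dr[0]))/2
print((b[0]+b[1])/2+.0875*np.array([np.cos(a),np.sin(a),0]))
n=np.array([-np.sin(a),np.cos(a),0]);print("width",e@n,(b[3]-b[2])@n, "mid offsets",((b[0]+b[1])/2)@n,((b[2]+b[3])/2)@n)
```

```text
[[ 0.4262  0.088   0.012 ]
 [ 0.4139 -0.0192  0.012 ]
 [ 0.5821 -0.0391  0.012 ]
 [ 0.5969  0.0679  0.012 ]]
yaws -0.11791830319463117 -0.11703964688685196
0.10784024006927236 -0.11507563213656129
[0.50694822 0.02415086 0.012     ]
width 0.10783992862372929 0.10798981659289901 mid offsets 0.08340325643105675 0.08340379051209382
```

Request:
play_rows(targets="-0.001 0.002 -0.015 0.018 0.01; 0 0 -0.015 0 0.01; 0 0 -0.008 0 0.01; 0 0 0 0 0.01; 0 0 0 0 0.01")

```text
time: 9.05
tcp_pos: [0.5432, 0.0197, 0.0311]
tcp_rot: [0.008, 0.059, 0.998, -0.012]
force: [0.6, 0.1, -2.0]
opening: 0.0199
```

```bash
python3 snap.py w9; python3 snap.py s9 side; python3 -c "
from h import *
print(yaw(ctrl.observe())[2])
import cv2
b=cv2.imread('pics/s9.png')[170:260,170:300]
cv2.imwrite('pics/s9c.png',cv2.resize(b,None,fx=5,fy=5,interpolation=2))"
```

```text
9.05 [0.5432 0.0197 0.0311] yaw 3.0231 [-0.02  0.53  1.71 -0.03  0.88 -1.45] [ 0.6  0.1 -2. ] 0.019938070470833957 [ 0.015 -0.025 -1.   ]
9.1 [0.5432 0.0197 0.0312] yaw 3.0232 [-0.02  0.53  1.71 -0.03  0.88 -1.45] [ 0.5 -0.4 -2.3] 0.019870969022212494 [ 0.015 -0.025 -1.   ]
[-0.01793488 -0.02294831 -0.99957577]
```

View pics/s9c.png

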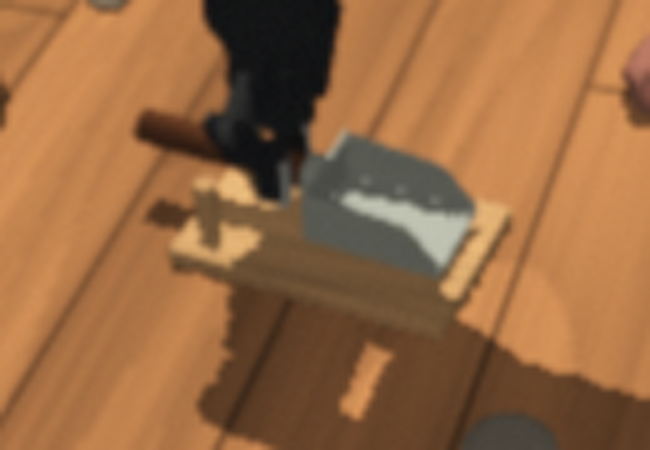

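Request:
play_rows(targets="-0.002 0 -0.004 0 0.01; 0 0 -0.003 0 0.01; 0 0 0 0 0.01; 0 0 0 0 0.01")

```text
time: 9.55
tcp_pos: [0.5415, 0.0197, 0.0246]
tcp_rot: [0.009, 0.059, 0.998, -0.012]
force: [-0.8, 0.0, -2.0]
opening: 0.0197
```

```bash
python3 -c "
from h import *
s=ctrl.observe();m=yaw(s);print(m[2],np.arctan2(m[1,0],m[0,0]),s['force'])"
```

```text
[-0.01930999 -0.02279308 -0.9995537 ] 3.023015730960577 [-0.81058124  0.02690489 -1.95426686]
```

Request:
play_rows(targets="0 0 -0.002 0 0.01; 0 0 -0.0015 0 0.01; 0 0 0 0 0.01; 0 0 0 0 0.01")

```text
time: 9.95
tcp_pos: [0.5419, 0.0196, 0.0213]
tcp_rot: [0.009, 0.059, 0.998, -0.012]
force: [-0.0, -0.3, 0.7]
opening: 0.0196
```

Request:
play_rows(targets="0 0 -0.0015 0 0.01; 0 0 0 0 0.01; 0 0 0 0 0.01")

```text
time: 10.25
tcp_pos: [0.5421, 0.0196, 0.0201]
tcp_rot: [0.01, 0.059, 0.998, -0.012]
force: [0.4, -0.8, 1.7]
opening: 0.0196
```

Request:
play_rows(targets="0 0 0 0 0.01; 0 0 0 0 0.01", grip_force=20)

```text
time: 10.45
tcp_pos: [0.5421, 0.0196, 0.0202]
tcp_rot: [0.01, 0.059, 0.998, -0.012]
force: [0.7, -0.3, 0.9]
opening: 0.0196
```

Request:
play_rows(targets="0 0 0 0 0.022; 0 0 0 0 0.025; 0 0 0 0 0.03; 0 0 0 0 0.04; 0 0 0 0 0.05; 0 0 0 0 0.055; 0 0 0 0 0.055")

```text
time: 11.15
tcp_pos: [0.5421, 0.0196, 0.02]
tcp_rot: [0.01, 0.059, 0.998, -0.012]
force: [0.2, 0.2, -0.9]
opening: 0.055
```

```bash
python3 snap.py w10
```

```text
11.15 [0.5421 0.0196 0.02  ] yaw 3.023 [-0.02  0.55  1.72 -0.03  0.85 -1.45] [ 0.2  0.2 -0.9] 0.05501331660030789 [ 0.018 -0.025 -1.   ]
```

View pics/w10.png

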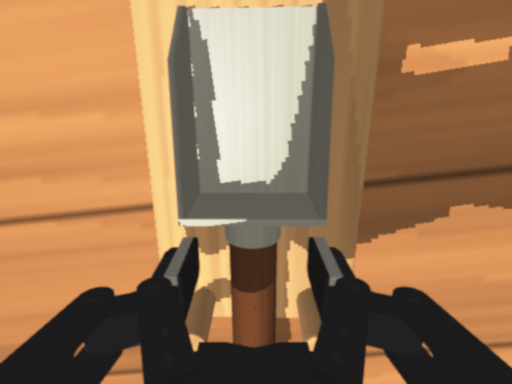

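Released and sitting on the board. I'll retreat straight up, then look.

Request:
play_rows(targets="0 0 0.01 0 0.055; 0 0 0.02 0 0.055; 0 0 0.03 0 0.055; 0 0 0.04 0 0.055; 0 0 0.04 0 0.055; 0 0 0.04 0 0.055; 0 0 0 0 0.055; -0.01 -0.045 0 0 0.055; -0.01 -0.045 0 0 0.055; -0.01 -0.045 0 0 0.055; -0.01 -0.045 0 0 0.055; -0.01 -0.045 0 0 0.055; 0 0 0 0 0.055")

```text
time: 12.5
tcp_pos: [0.4866, -0.2116, 0.2142]
tcp_rot: [0.012, 0.057, 0.998, -0.012]
force: [0.1, 0.9, 0.3]
opening: 0.055
```

```bash
python3 snap.py t11 top; python3 snap.py s11 side; python3 snap.py w11; python3 -c "
import cv2
a=cv2.imread('pics/t11.png')[110:220,180:300];b=cv2.imread('pics/s11.png')[170:260,170:300]
cv2.imwrite('pics/t11c.png',cv2.resize(a,None,fx=5,fy=5,interpolation=2));cv2.imwrite('pics/s11c.png',cv2.resize(b,None,fx=5,fy=5,interpolation=2))"
```

```text
12.5 [ 0.4866 -0.2116  0.2142] yaw 3.0277 [-0.47  0.25  1.62 -0.01  1.23 -1.93] [0.1 0.9 0.3] 0.05497401665794311 [ 0.023 -0.026 -0.999]
12.55 [ 0.4871 -0.2096  0.2142] yaw 3.0285 [-0.47  0.25  1.62 -0.01  1.23 -1.92] [-0.   0.   0.2] 0.05513644454822074 [ 0.023 -0.025 -0.999]
12.6 [ 0.4876 -0.2081  0.2142] yaw 3.0302 [-0.47  0.25  1.62 -0.01  1.23 -1.92] [ 0.4  0.9 -0.4] 0.05462013894538723 [ 0.024 -0.025 -0.999]
```

View pics/t11c.png

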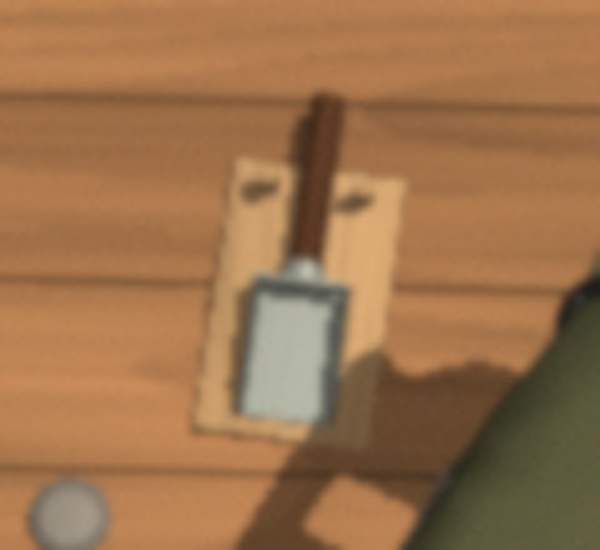

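View pics/s11c.png

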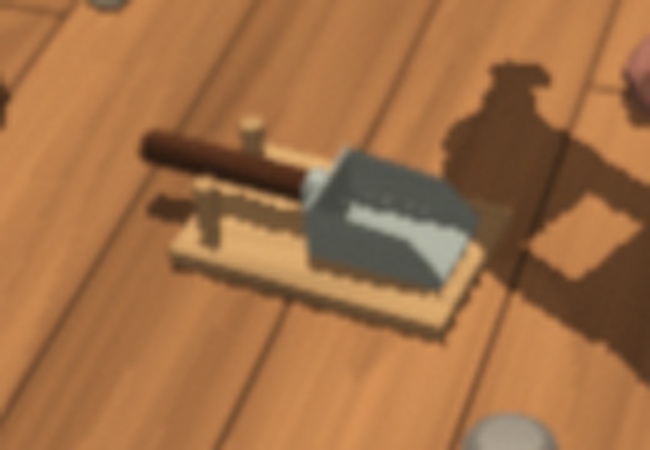

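View pics/w11.png

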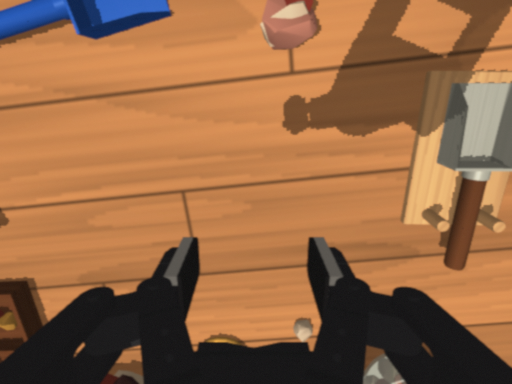

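Run:
```python
from h import *
c=cam("top")
f=lambda l,k,o:[((u+.5)/k-.5+o[0],(v+.5)/k-.5+o[1]) for u,v in l]
L=[(-.093,0,.024),(.027,0,.024),(.112,-.03,.002),(.112,.03,.002),(.027,-.03,.036),(.027,.03,.036)]
uv=f([(328,96),(306,260),(238,415),(330,427),(258,278),(350,290)],5,(180,110))
p,r=fit(c,L,uv,[.54,.02,3],.012);print(p,r.round(1))
q=[.5055,.0234,-.117]
d=p[:2]-q[:2];cs,sn=np.cos(q[2]),np.sin(q[2]);print("in rest",cs*d[0]+sn*d[1],-sn*d[0]+cs*d[1],np.degrees(p[2]-np.pi-q[2]))
```

```text
[0.54238912 0.01843606 3.03021789] [[ 0.4 -0.2]
 [-0.5  4. ]
 [-0.  -0.4]
 [ 0.6 -0.2]
 [-0.7 -1.7]
 [ 0.2 -1.5]]
in rest 0.0372163789071337 -0.0006238118377940435 0.32230247663520134
```

```bash
python3 -c "
from workcell import ctrl
print(ctrl.hand_in())"
```

```text
the job is handed in; nothing more can be done
None
```

I picked the scoop up by its handle at x 0, turned it about 190° and set it down on the rest, then handed the job in at about 12.6 s. I let go only once the wrist force showed light contact, about 3–4 N, then backed straight up.

**Final position:** the last top-camera fit puts the scoop's origin at x +37.2 mm, y −0.6 mm in the rest's frame, 0.3° off the rest's axis. The target was +37, 0, 0°. One fit point, at the handle's neck, was about 4 px off and the two back-wall corners about 1.5–1.7 px. The rest agree within 1 px.

**What the pictures show:** the bowl is all on the board. The handle lies between the pegs, pointing away from the robot. The gripper is clear of the scoop. I did not move the brush or the blue look-alike.

**Tilt at release:** the tool was about 2–2.5° off level, compared with when it gripped the scoop. The bowl's lip touched first and the rest settled about 2–3 mm on release. I checked that the bowl now lies flat only by eye, in the side view.

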